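Fit the sensor and set the brake nut of a label unwinder

TASK

Get the label unwinder ready: set the blue sensor block fully down into its socket and swing the red locking lever all the way shut over it. Then screw the knurled brass nut clockwise down its spindle until it bottoms out, back it off a quarter turn, and hold it there: finish with the fingers still gripping the nut. Leave the ink pad, stapler and black tape roll where they lie.

Things in the scene. Friction and masses are not known exactly. Their poses are not given: they have to be found in the camera images.
- unwinder: label unwinder fixed to the worktop: grey plate 110 x 270 x 12 mm (x, y, z) with, along its y: a black socket at +65 mm, a lever pivot at +120 mm and, at -75 mm, an upright spindle with a white label roll (62 mm across, top 48 mm up), a grey disc (52 mm across, top 54 mm up) and a brass nut. Origin: centre of the plate's underside, z up. Place and yaw vary
- socket (a point): centre of the socket pocket's floor, 14 mm above the worktop, axes as the unwinder's. The pocket is 29 mm (x) by 43 mm (y), 24 mm deep, chamfered at the mouth; the black housing round it is 52 x 66 mm and its top is 38 mm above the worktop
- sensor_block: loose blue block 26 x 40 x 52 mm (x, y, z), 0.07 to 0.14 kg, grey foot, amber window on each end; origin at the centre of its underside, z up. It fits the socket with its 40 mm side along the unwinder's y, either way round; seated, its top is 66 mm above the worktop and 28 mm stand out of the socket. It stands left or right of the unwinder
- lever_pivot (a point): point on the vertical pivot axis of the red locking lever, at the underside of its bar, 68 mm above the worktop
- lever (a joint): angle of the red lever about its vertical pivot: 0 wide open, 1.9 rad shut against its stop, growing counter-clockwise seen from above; at 1.9 the bar points to the unwinder's -y, over the block, 2 mm above its top (open, it points to the robot and outwards). It starts between 0 and 0.3, needs about 0.6 N at the knob and stays where it is left
- lever_knob (a point): middle of the lever's upright black knob (14 mm across, 34 mm tall, from 76 to 110 mm above the worktop), 90 mm from the pivot axis; this point is 93 mm above the worktop
- nut: knurled brass nut, 40 mm across, 30 mm tall, white mark on top; origin at the centre of its underside, 54.5 mm above the worktop when bottomed, z up, yaw turns with it. It is started on its upright spindle, whose end stands up to 13 mm above it. Clockwise seen from above screws it down, 10 mm a turn. It turns easily (0.06 N m) and stays where it is left
- nut_turn (a joint): turn of the nut in rad: 0 bottomed out (hard stop), increasing counter-clockwise seen from above as it is unscrewed; it starts between 1.95 and 2.7. A quarter turn back from the bottom is 1.57
- ink_pad: loose blue and black ink pad 64 x 100 x 18 mm, origin at the centre of its underside; to be left alone; may lie left or right of the unwinder
- stapler: loose black stapler 36 x 148 x 46 mm, origin at the centre of its underside; to be left alone
- tape_black: loose black tape roll 71 mm across, 18 mm tall, origin at the centre of its underside; to be left alone
Mind the look-alikes: they are no part of the job. What is meant by the sensor_block is not green, and is the smaller of those in its own colour.

How it is judged:
By the outcome, as a careful person would: the job done as asked, in the order asked, and still so for the second after the job is handed in, while the arm keeps its last pose, push and grip.
It also fails if it takes over 69 s, if anything falls off the work surface, if the arm or the gripper's body presses on something with over 40 N, if the wrist force passes 120 N, or if a joint passes its speed limit or range.

ROBOT

A 6-joint arm with a two-finger parallel gripper is mounted at the origin on a cart in front of the work surface, level with it; the furniture and walls round the work are solid. World frame = base frame: x ahead of the robot, y to its left, z up, the work surface at z = 0. Lengths are in mm, angles in rad, forces in N, time in s.
With the tool pointing down it reaches from about 375 to 900 mm from the base axis. Payload 3.1 kg.
Tool frame: the origin (TCP) lies where the fingers leave the gripper's body, on its centre line; the fingertips stand 70 mm ahead of it and the grasp point (between the pads) lies 51 mm ahead of it; z points along the fingers, y is the line along which they close (so a half turn about z gives the same grasp; the last joint's range is limited). The gripper opens to 87 mm and grips with 3 to 60 N. Pads are 19 mm wide; open, the fingers measure 117 mm over their backs; the gripper's body (75 mm by 190 mm) begins 51 mm behind the grasp point.
Start: joints at [-1.48, 0.527, 1.433, -0, 1.181, -0.178], TCP at [166.008, -602.527, 292.248] pointing down, gripper open.
Joint ranges: [-3.08, 3.08], [-0.75, 2.2], [0.22, 2.44], [-1.43, 4.57], [0, 2.65], [-2.85, 2.85]. Speed limits (rad/s): [2.79, 2.79, 3.14, 3.14, 3.14, 3.14].

INTERFACE

Orientations are given as a 3x3 rotation matrix whose columns are the frame's x, y, z axes.
In Python, from cell import sense, camera, finish_job gives the robot as it stands.
- The arm moves only by the tool move_arm, never from a script. Its argument "rows" is a list of rows, each an object of numbers: "tx", "ty", "tz": the shift along the world's x, y, z in m; "ax", "ay", "az": the turn, a rotation vector about the world's x, y, z in degrees. A call has 1 to 8 rows; each row shifts and turns the commanded pose from where the row before left it; what a row does not reach is not made up. A row lasts 1/10 s, in which the tool goes at most 50 mm and 8.59 degrees, less where a joint would pass 70% of its speed; a pose out of reach is approached as far as the arm can. A call with a gripper value outside its range is refused whole. "gripper" is the opening, from -1 (shut) to 1 (fully open), set as the call begins (left out, the last holds). The fingers move at their own pace and stop on an object; "grip_force" is the grip in N (left out, the last holds). Time passes only in rows, so rows that do not move let the fingers close. It gives the time, the measured TCP pose, the force, the opening and the grip force at its end, in the units of the state.
- sense(): the state, without advancing time (a new reading comes with each control period).
- camera(name): name is "scene" or "top" or "wrist"; returns a dict with "color" (480x640x3 uint8, red, green, blue), "mtx" (3x3 intrinsics, pixels), "rvec" (rotation vector, rad) and "tvec" (3), from world to camera coordinates, as OpenCV has them. Camera axes: x right, y down, z forward; pixel columns grow to the right and rows downward; lengths in mm; the calibration is good to about 2 mm. A picture is of the moment at which its call begins. There is no depth.
- finish_job(): hands the job in; it is judged then, once.
The state is a dict: "t": time; "qpos": joint angles; "joint_vel": joint speeds; "joint_torque": joint torques, N m; "ee_pos": TCP position; "eef_rot": TCP orientation; "force": force on the tool from outside, world axes, zero at the start; "wrist_torque": the same for the moment, N m; "width": finger opening in mm; "finger_force": force on a finger pad.
Only numpy, scipy, OpenCV 4.12 (cv2) and the standard library are available. Lean on these libraries where they do the work, as an engineer would, in place of code of your own. Each camera call takes 0.05 s, during which the arm holds its last target. There are 200 camera calls.

## Working session

There is one attempt and no reset: what is moved stays moved. The work goes in short steps, Python scripts to look and compute and a tool call to move; the robot and the scene stay as the last step left them, time stands still between calls to the robot, and variables do not carry over. Pictures are saved under pics/ and viewed, at most 10 in all, crops included, and the job is handed in when it is done.

Besides the shell and the picture viewer there is one more tool, called after "Emit:" as name(argument=value, ...) on one line, values as JSON. move_arm: Moves the arm, as the interface text tells. Its arguments: {"type":"object","properties":{"rows":{"type":"array","items":{"type":"object","properties":{"tx":{"type":"number"},"ty":{"type":"number"},"tz":{"type":"number"},"ax":{"type":"number"},"ay":{"type":"number"},"az":{"type":"number"}}}},"gripper":{"type":"number"},"grip_force":{"type":"number"}},"required":["rows"]}

```bash
mkdir -p pics; ls; cat > h.py <<'E'
import numpy as np, cv2, pickle
from cell import sense, camera, finish_job
def snap(name, fn):
    c=camera(name); cv2.imwrite(f'pics/{fn}.png', c['color'][:,:,::-1]); pickle.dump(c,open(f'pics/{fn}.pkl','wb')); return c
def load(fn): return pickle.load(open(f'pics/{fn}.pkl','rb'))
def ray(c,px):
    R=cv2.Rodrigues(np.array(c['rvec'],float))[0]; t=np.array(c['tvec'],float).ravel()
    p=np.linalg.solve(np.array(c['mtx'],float),[px[0],px[1],1.]); return -R.T@t, R.T@p
def atz(c,px,z):
    o,d=ray(c,px); return o+d*(z-o[2])/d[2]
def tri(obs):
    A=np.zeros((3,3));b=np.zeros(3)
    for c,px in obs:
        o,d=ray(c,px); d=d/np.linalg.norm(d); P=np.eye(3)-np.outer(d,d); A+=P;b+=P@o
    x=np.linalg.solve(A,b)
    return x,[np.round(proj(c,x)-px,1) for c,px in obs]
def proj(c,X): return cv2.projectPoints(np.array(X,float).reshape(-1,1,3),np.array(c['rvec'],float),np.array(c['tvec'],float),np.array(c['mtx'],float),None)[0].reshape(-1,2)
E
python3 - <<'E'
from h import *
a=snap('scene','s0');b=snap('top','t0')
cv2.imwrite('pics/st0.png',cv2.resize(np.vstack([a['color'],b['color']])[:,:,::-1],None,fx=.6,fy=.6)) 
for c in(a,b): print(np.round(ray(c,(320,240)),2),np.array(c['mtx']).tolist())
E
```

```text
pics
[[-5.6502e+02 -4.1656e+02  8.1878e+02]
 [ 8.0000e-01  2.8000e-01 -5.3000e-01]] [[517.2082466571942, 0.0, 324.68080932078817], [0.0, 517.2082466571942, 248.9113962448917], [0.0, 0.0, 1.0]]
[[ 2.98460e+02 -2.99400e+01  1.33793e+03]
 [ 1.50000e-01 -2.00000e-02 -9.90000e-01]] [[524.6940760677151, 0.0, 320.3241080950888], [0.0, 524.6940760677151, 238.03404455456632], [0.0, 0.0, 1.0]]
```

View pics/s0.png

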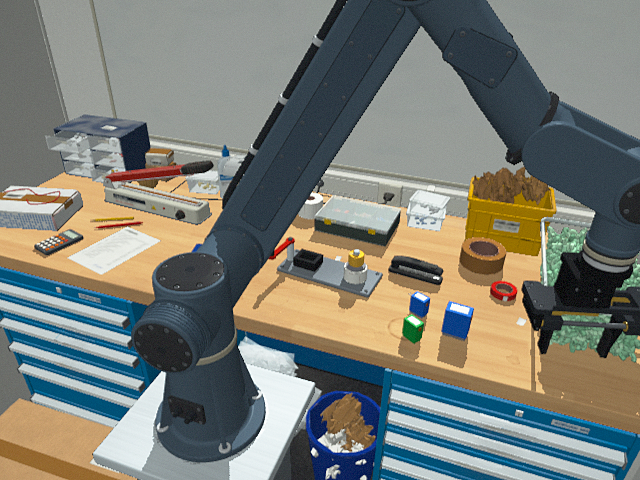

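View pics/t0.png

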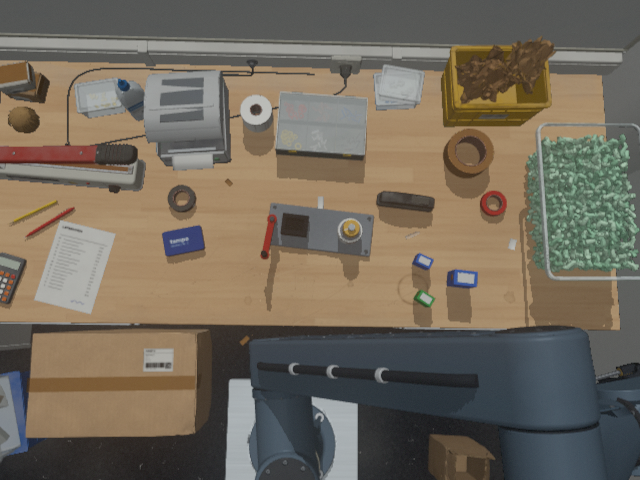

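The scene and top views show three candidates: small blue block (scene 420,303; top 423,261), large blue block (scene 457,320; top 462,279) and green block (scene 413,328; top 425,299). I choose the small blue one. The unwinder runs from the lever (top 268,237) to the nut (350,229).

```bash
python3 - <<'E'
from h import *
a=load('s0');b=load('t0')
u=cv2.resize(b['color'][190:310,250:490],None,fx=2.5,fy=2.5,interpolation=2)
v=cv2.resize(a['color'][230:350,260:500],None,fx=2.5,fy=2.5,interpolation=2)
cv2.imwrite('pics/c1.png',np.vstack([u,v])[:,:,::-1])
print(tri([(a,(420,297)),(b,(424,262))]), tri([(a,(457,308)),(b,(463,279))]))
print(atz(b,(269,205),12),atz(b,(374,215),12),atz(b,(370,256),12),atz(b,(350,229),90))
E
```

```text
(array([ 443.84557598, -317.80999939,   52.70259953]), [array([[-0.7,  0.1]]), array([[ 0.6, -0.2]])]) (array([ 401.41239807, -407.04866366,   76.79639481]), [array([[-0.9,  0.1]]), array([[ 0.8, -0.2]])])
[588.78704857  73.78072417  12.        ] [ 567.76637774 -197.51119412   12.        ] [ 460.98838215 -187.13300304   12.        ] [ 516.304704   -129.42610468   90.        ]
```

View pics/c1.png

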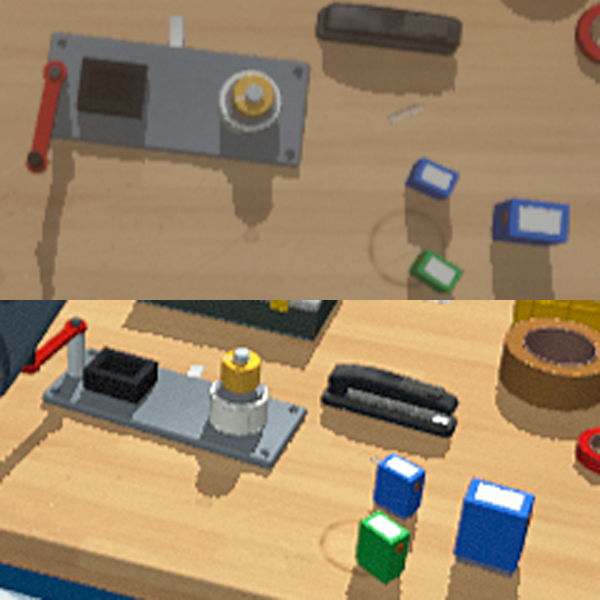

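The crop confirms the small blue block (top 423,261), apart from the large blue and the green one. I'll move above it for a wrist view.

```bash
python3 - <<'E'
from h import *
s=sense(); print(s['ee_pos'],np.round(s['eef_rot'],3),s['width'],s['force'])
c=camera('wrist'); print(np.round(ray(c,(320,240)),3), c['mtx'])
R=np.array(s['eef_rot']); o,d=ray(c,(320,240)); print(R.T@(o-np.array(s['ee_pos'])),R.T@d)
E
```

```text
[ 165.9456935  -602.01118357  291.37807862] [[ 0.964  0.266 -0.   ]
 [ 0.266 -0.964  0.002]
 [ 0.    -0.002 -1.   ]] 87.27163608405559 [-0.68085585 -0.18331924 -0.35512007]
[[ 2.33445e+02 -5.85001e+02  3.84135e+02]
 [-2.61000e-01 -5.80000e-02 -9.64000e-01]] [[335.30897388   0.         323.66945009]
 [  0.         335.30897388 234.93454203]
 [  0.           0.           1.        ]]
[ 69.62304705   1.34519736 -92.7373532 ] [-0.26711902 -0.01133388  0.96377744]
```

Emit:
move_arm(rows=[{"tx": 0.03,"ty": 0.036},{"tx": 0.03,"ty": 0.036},{"tx": 0.03,"ty": 0.036},{"tx": 0.03,"ty": 0.036},{"tx": 0.03,"ty": 0.036},{"tx": 0.03,"ty": 0.036},{"tx": 0.03,"ty": 0.036},{"tx": 0.0}])

```text
invalid input at $.rows[0]: expected keys tx, ty, tz, ax, ay, az
```

Emit:
move_arm(rows=[{"tx": 0.03,"ty": 0.036,"tz": 0,"ax": 0,"ay": 0,"az": 0},{"tx": 0.03,"ty": 0.036,"tz": 0,"ax": 0,"ay": 0,"az": 0},{"tx": 0.03,"ty": 0.036,"tz": 0,"ax": 0,"ay": 0,"az": 0},{"tx": 0.03,"ty": 0.036,"tz": 0,"ax": 0,"ay": 0,"az": 0},{"tx": 0.03,"ty": 0.036,"tz": 0,"ax": 0,"ay": 0,"az": 0},{"tx": 0.03,"ty": 0.036,"tz": 0,"ax": 0,"ay": 0,"az": 0},{"tx": 0.03,"ty": 0.036,"tz": 0,"ax": 0,"ay": 0,"az": 0},{"tx": 0,"ty": 0,"tz": 0,"ax": 0,"ay": 0,"az": 0}])

```text
t: 0.95
ee_pos: [378.2, -345.4, 292.0]
eef_rot: [[0.962, 0.272, -0.0], [0.272, -0.962, 0.004], [0.001, -0.003, -1.0]]
force: [-0.8, -0.7, 0.4]
width: 86.9
finger_force: 0.0
```

```bash
python3 - <<'E'
from h import *
s=sense(); print(s['t'],s['ee_pos']); snap('wrist','w1')
E
```

```text
0.95 [ 378.23736312 -345.41375809  291.9764116 ]
```

View pics/w1.png

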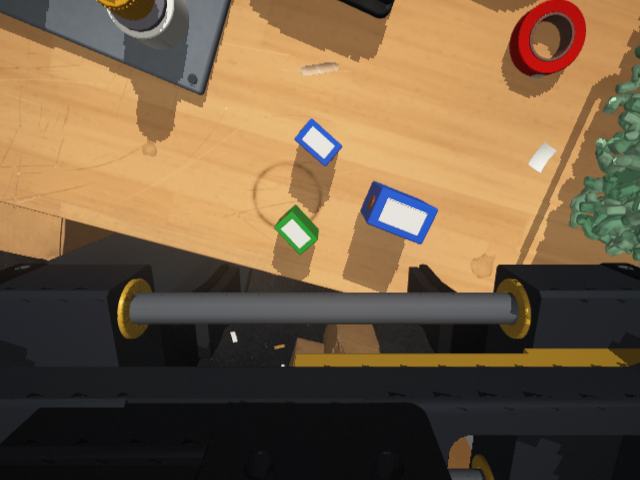

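The wrist view shows the small blue block at (318,142), green at (297,229), large blue at (400,212), plate's corner bolt at (192,79). Measuring the block.

```bash
cat >> h.py <<'E'
def bluetop(c,box,z=52.):
    x0,y0,x1,y1=box; im=c['color'][y0:y1,x0:x1]; hsv=cv2.cvtColor(im,cv2.COLOR_RGB2HSV)
    m=((hsv[...,0]>100)&(hsv[...,0]<130)&(hsv[...,1]>120)).astype(np.uint8)
    n,l,st,_=cv2.connectedComponentsWithStats(m); k=1+np.argmax(st[1:,4]); m=(l==k).astype(np.uint8)
    ct=max(cv2.findContours(m,0,1)[0],key=cv2.contourArea)
    P=np.array([atz(c,p+[x0,y0],z)[:2] for p in ct.reshape(-1,2)],np.float32)
    vs=hsv[...,2][m>0]
    return cv2.minAreaRect(P), np.percentile(vs,[5,25,50,75,95])
E
python3 - <<'E'
from h import *
c=load('w1'); r,v=bluetop(c,(285,105,352,175)); print(r,v); print(cv2.boxPoints(r))
a=load('s0');b=load('t0')
ctr=atz(c,(318,142),52); print(ctr)
print(tri([(a,(420,297)),(c,(318,142))]),tri([(a,(420,297)),(b,(424,262)),(c,(318.5,142))]))
for im,n,bx in((b,'t',(408,248,438,275)),):
    r,v=bluetop(im,bx);print(n,r,v)
E
```

```text
((448.7259216308594, -320.4332275390625), (39.32274627685547, 25.043766021728516), 65.10262298583984) [167. 202. 205. 208. 210.]
[[ 429.09045 -332.9957 ]
 [ 451.80676 -343.53897]
 [ 468.3614  -307.87076]
 [ 445.64508 -297.32748]]
[ 448.89776308 -320.32365547   52.        ]
(array([ 448.86518509, -319.55641946,   49.62150258]), [array([[0.3, 0.1]]), array([[-0.7, -0.1]])]) (array([ 446.70133853, -318.91707086,   50.01788622]), [array([[-0.1,  0.4]]), array([[ 0.8, -1.2]]), array([[-2.5,  1.9]])])
t ((447.390625, -314.79095458984375), (39.527427673339844, 23.68345069885254), 64.05453491210938) [114.4 134.  147.  152.  156.4]
```

Emit:
move_arm(rows=[{"tx": 0.0117,"ty": 0.0042,"tz": -0.015,"ax": 0,"ay": 0,"az": 8.2},{"tx": 0.0117,"ty": 0.0042,"tz": -0.015,"ax": 0,"ay": 0,"az": 8.2},{"tx": 0.0117,"ty": 0.0042,"tz": -0.015,"ax": 0,"ay": 0,"az": 8.2},{"tx": 0.0117,"ty": 0.0042,"tz": -0.015,"ax": 0,"ay": 0,"az": 8.2},{"tx": 0.0117,"ty": 0.0042,"tz": -0.015,"ax": 0,"ay": 0,"az": 8.2},{"tx": 0.012,"ty": 0.0042,"tz": -0.015,"ax": 0,"ay": 0,"az": 8.2},{"tx": 0,"ty": 0,"tz": 0,"ax": 0,"ay": 0,"az": 0}], gripper=0.38)

```text
t: 1.7
ee_pos: [446.1, -325.6, 200.3]
eef_rot: [[0.429, 0.903, -0.002], [0.903, -0.429, 0.002], [0.001, -0.003, -1.0]]
force: [-0.7, -0.2, 0.2]
width: 60.6
finger_force: 0.0
```

```bash
python3 - <<'E'
from h import *
s=sense(); print(s['t'],s['ee_pos'],s['width'],np.round(s['eef_rot'],3).tolist(),np.round(s['qpos'],2)); c=snap('wrist','w2')
w=load('w1'); print(proj(c,[448.7,-320.2,52]), atz(w,(297,229),52))
p=proj(c,[448.7,-320.2,52])[0].astype(int)
try: print(bluetop(c,(p[0]-60,max(p[1]-60,0),p[0]+60,p[1]+60)))
except Exception as e: print(e)
E
```

```text
1.7 [ 446.12573047 -325.60957623  200.27538476] 60.61688615228569 [[0.429, 0.903, -0.002], [0.903, -0.429, 0.002], [0.001, -0.003, -1.0]] [-0.83  0.56  1.7  -0.    0.89 -0.39]
[[322.40716411 234.39883802]] [ 360.57619889 -322.50714109   52.        ]
(((449.9905090332031, -317.2805480957031), (44.967063903808594, 24.960895538330078), 64.89147186279297), array([133. , 192.5, 212. , 214. , 216. ]))
```

View pics/w2.png

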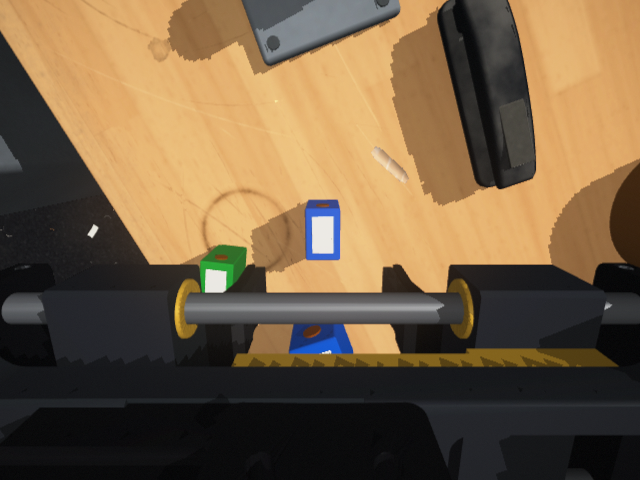

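The block is centred between the fingers at (322,232), with the green block clear at left. Descending on it.

Emit:
move_arm(rows=[{"tx": 0.0026,"ty": 0.0055,"tz": -0.03,"ax": 0,"ay": 0,"az": 0.5},{"tx": 0,"ty": 0,"tz": -0.03,"ax": 0,"ay": 0,"az": 0},{"tx": 0,"ty": 0,"tz": -0.03,"ax": 0,"ay": 0,"az": 0},{"tx": 0,"ty": 0,"tz": -0.015,"ax": 0,"ay": 0,"az": 0},{"tx": 0,"ty": 0,"tz": 0,"ax": 0,"ay": 0,"az": 0},{"tx": 0,"ty": 0,"tz": 0,"ax": 0,"ay": 0,"az": 0}])

```text
t: 2.35
ee_pos: [448.9, -321.0, 98.0]
eef_rot: [[0.423, 0.906, 0.001], [0.906, -0.423, -0.001], [-0.001, 0.001, -1.0]]
force: [-0.1, -0.2, -0.8]
width: 60.1
finger_force: 0.0
```

Emit:
move_arm(rows=[{"tx": 0,"ty": 0,"tz": 0,"ax": 0,"ay": 0,"az": 0},{"tx": 0,"ty": 0,"tz": 0,"ax": 0,"ay": 0,"az": 0},{"tx": 0,"ty": 0,"tz": 0,"ax": 0,"ay": 0,"az": 0},{"tx": 0,"ty": 0,"tz": 0,"ax": 0,"ay": 0,"az": 0},{"tx": 0,"ty": 0,"tz": 0,"ax": 0,"ay": 0,"az": 0},{"tx": 0,"ty": 0,"tz": 0,"ax": 0,"ay": 0,"az": 0}], gripper=-1, grip_force=20)

```text
t: 2.95
ee_pos: [449.1, -319.7, 97.4]
eef_rot: [[0.421, 0.907, -0.0], [0.907, -0.421, 0.0], [0.0, -0.0, -1.0]]
force: [-0.7, -0.3, 1.8]
width: 26.0
finger_force: 19.6
```

Gripped at 26.0 mm, as it must be. Lifting towards the unwinder, turning 20.5° and looking.

Emit:
move_arm(rows=[{"tx": 0,"ty": 0,"tz": 0.04,"ax": 0,"ay": 0,"az": 0},{"tx": 0,"ty": 0,"tz": 0.045,"ax": 0,"ay": 0,"az": 0},{"tx": 0.01,"ty": 0.02,"tz": 0.04,"ax": 0,"ay": 0,"az": 3},{"tx": 0.015,"ty": 0.03,"tz": 0.03,"ax": 0,"ay": 0,"az": 4},{"tx": 0.015,"ty": 0.04,"tz": 0.02,"ax": 0,"ay": 0,"az": 5},{"tx": 0.015,"ty": 0.04,"tz": 0.015,"ax": 0,"ay": 0,"az": 5},{"tx": 0.015,"ty": 0.04,"tz": 0.01,"ax": 0,"ay": 0,"az": 3.5},{"tx": 0,"ty": 0.04,"tz": 0,"ax": 0,"ay": 0,"az": 0}])

```text
t: 3.75
ee_pos: [521.5, -108.7, 299.0]
eef_rot: [[0.075, 0.997, 0.006], [0.997, -0.075, -0.002], [-0.002, 0.006, -1.0]]
force: [0.6, -0.5, -1.3]
width: 25.9
finger_force: 19.6
```

Emit:
move_arm(rows=[{"tx": 0,"ty": 0,"tz": 0,"ax": 0,"ay": 0,"az": 0},{"tx": 0,"ty": 0,"tz": 0,"ax": 0,"ay": 0,"az": 0}])

```text
t: 3.95
ee_pos: [518.8, -108.8, 297.0]
eef_rot: [[0.074, 0.997, -0.001], [0.997, -0.074, -0.0], [-0.0, -0.001, -1.0]]
force: [0.3, -0.1, -1.4]
width: 25.8
finger_force: 19.6
```

```bash
python3 - <<'E'
from h import *
s=sense(); print(s['t'],s['ee_pos'],s['width'],np.round(s['eef_rot'],3).tolist()); c=snap('wrist','w3')
E
```

```text
3.95 [ 518.81910069 -108.75072524  297.03754647] 25.84086030883356 [[0.074, 0.997, -0.001], [0.997, -0.074, -0.0], [-0.0, -0.001, -1.0]]
```

View pics/w3.png

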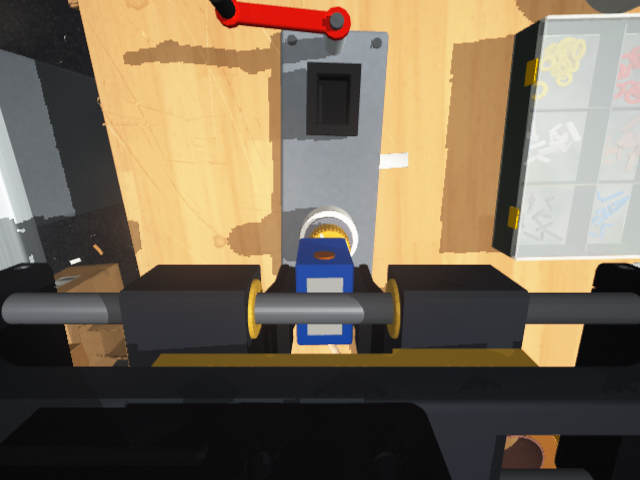

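The wrist view shows the socket's housing at (308..361, 62..136), the lever with pivot at (337,22) and knob (225,8), and the block held square at (325,290).

```bash
python3 - <<'E'
from h import *
c=load('w3'); im=c['color']; b=load('t0'); a=load('s0')
x0,y0,x1,y1=295,50,372,146
g=im[y0:y1,x0:x1].max(2); print(np.percentile(g,[5,25,50,75]))
m=(g<62).astype(np.uint8); n,l,st,_=cv2.connectedComponentsWithStats(m); k=1+np.argmax(st[1:,4]); print(st[k])
ct=max(cv2.findContours((l==k).astype(np.uint8),0,1)[0],key=cv2.contourArea).reshape(-1,2)
P=np.array([atz(c,p+[x0,y0],38)[:2] for p in ct],np.float32)
r=cv2.minAreaRect(P); print('housing',r,cv2.boxPoints(r).tolist())
# pocket opening: dark inner
for row in (75,90,105,120): print(row, im[row,300:368].max(1).tolist())
for col in (320,335): print(col, im[55:142,col].max(1).tolist())
# plate edges at z=12
for row in (150,180,200,220): 
    print(row, im[row,270:295].tolist()[::3], im[row,365:395].max(1).tolist())
# held block column profile
print([tuple(v) for v in im[236:350:4,301].tolist()])
print([tuple(v) for v in im[330,285:365:2].tolist()])
E
```

```text
[ 30.  41.  51. 157.]
[  11   13   55   73 3764]
housing ((536.920654296875, 3.143535614013672), (66.02474212646484, 51.2391242980957), 83.78742218017578) [[507.8790283203125, -26.90247344970703], [558.8172607421875, -32.44744873046875], [565.9622802734375, 33.189544677734375], [515.0240478515625, 38.734519958496094]]
75 [109, 109, 109, 108, 107, 106, 93, 51, 41, 41, 42, 43, 41, 41, 40, 40, 40, 31, 26, 22, 23, 22, 21, 23, 21, 22, 22, 23, 23, 22, 23, 23, 23, 24, 24, 24, 25, 24, 23, 23, 24, 23, 24, 22, 22, 24, 22, 23, 22, 22, 23, 38, 41, 41, 42, 41, 41, 41, 41, 41, 65, 151, 161, 162, 162, 161, 160, 161]
90 [106, 106, 107, 107, 105, 107, 80, 48, 43, 42, 43, 42, 43, 41, 43, 43, 37, 32, 31, 40, 42, 42, 33, 32, 33, 32, 31, 32, 33, 33, 31, 32, 33, 32, 33, 32, 33, 34, 33, 31, 33, 32, 33, 31, 33, 34, 30, 20, 23, 24, 36, 43, 41, 42, 42, 42, 43, 42, 43, 44, 150, 162, 162, 162, 162, 161, 162, 162]
105 [106, 106, 105, 106, 107, 107, 66, 45, 44, 44, 43, 44, 43, 43, 44, 44, 38, 36, 37, 42, 44, 43, 36, 34, 33, 34, 34, 33, 34, 34, 35, 34, 35, 34, 34, 35, 34, 34, 35, 34, 36, 35, 34, 34, 35, 36, 26, 27
[... 2724 characters left out ...]
161), (29, 71, 161), (26, 70, 161), (26, 62, 139), (247, 212, 141)]
[(40, 37, 37), (42, 38, 38), (36, 33, 32), (31, 27, 27), (237, 192, 124), (245, 208, 138), (61, 82, 155), (29, 70, 160), (29, 71, 161), (29, 71, 161), (30, 72, 162), (129, 144, 170), (186, 184, 176), (187, 185, 177), (188, 185, 177), (187, 184, 176), (187, 185, 177), (187, 185, 177), (188, 185, 178), (187, 185, 177), (187, 185, 177), (188, 185, 177), (187, 184, 176), (187, 185, 177), (187, 185, 177), (188, 185, 177), (187, 185, 177), (186, 184, 176), (179, 177, 170), (29, 70, 156), (26, 70, 160), (27, 71, 160), (26, 71, 161), (26, 62, 142), (172, 131, 89), (76, 57, 41), (29, 27, 26), (37, 34, 35), (39, 35, 36), (37, 36, 35)]
```

```bash
python3 - <<'E'
from h import *
c=load('w3');b=load('t0');a=load('s0')
def P(px,z): return np.round(atz(c,px,z)[:2],1)
for z in(250,252): print('held', P((325,265),z),P((325,345),z),P((297,330),z),P((352.5,330),z),P((297.5,345),z))
print('plate L',P((282,150),12),P((282,180),12),P((282,200),12),'R',P((380,150),12),P((378.2,180),12),P((376.7,200),12),P((375.2,220),12))
print('far',P((287,31),12),P((383,33),12))
print('pocket75',P((317,75),38),P((350.5,75),38),'120',P((316,120),38),P((348.8,120),38),'col335',P((335,73),38),P((335,124),38))
print('houseing rows75',P((306.7,75),38),P((360.5,75),38),'120',P((306,120),38),P((358,120),38),'col335',P((335,62.5),38),P((335,135),38), P((320,62),38),P((320,135),38))
print('tops', atz(b,(294.5,224),38), 'pivot',P((338,21),76))
for fr in ((a,'s'),(b,'t')): print(fr[1],proj(fr[0],[536.9,3.1,38]))
E
```

```text
held [521.9 -91.3] [ 518.9 -131.1] [ 506.5 -122.3] [ 532.2 -124.2] [ 506.  -130.1]
held [521.9 -90.6] [ 519.  -129.8] [ 506.8 -121.1] [ 532.1 -123. ] [ 506.2 -128.9]
plate L [479.3 -40.5] [475.8 -72.9] [473.4 -95.2] R [586.  -48.6] [582.9 -80.9] [ 580.5 -103.3] [ 577.9 -126.3]
far [496.7  74.4] [592.8  65.3]
pocket75 [523.6  26.6] [555.8  24.2] 120 [519.3 -14.4] [551.8 -16.8] col335 [541.   27.1] [537.9 -19.6]
houseing rows75 [513.7  27.3] [565.4  23.4] 120 [509.3 -13.6] [560.9 -17.5] col335 [541.6  36.2] [537.2 -30.1] [527.3  37.8] [522.1 -28.9]
tops [535.53794707   6.32150334  38.        ] pivot [544.4  59. ]
s [[308.48728689 255.90946363]]
t [[295.79320713 223.49115473]]
```

Emit:
move_arm(rows=[{"tx": 0.006,"ty": 0.038,"tz": 0,"ax": 0,"ay": 0,"az": -0.6},{"tx": 0.006,"ty": 0.038,"tz": 0,"ax": 0,"ay": 0,"az": -0.6},{"tx": 0.0048,"ty": 0.0375,"tz": -0.02,"ax": 0,"ay": 0,"az": -0.6},{"tx": 0,"ty": 0,"tz": -0.04,"ax": 0,"ay": 0,"az": 0},{"tx": 0,"ty": 0,"tz": -0.04,"ax": 0,"ay": 0,"az": 0},{"tx": 0,"ty": 0,"tz": -0.032,"ax": 0,"ay": 0,"az": 0},{"tx": 0,"ty": 0,"tz": 0,"ax": 0,"ay": 0,"az": 0},{"tx": 0,"ty": 0,"tz": 0,"ax": 0,"ay": 0,"az": 0}])

```text
t: 4.8
ee_pos: [536.2, 2.5, 165.0]
eef_rot: [[0.11, 0.994, -0.001], [0.994, -0.11, 0.0], [-0.0, -0.001, -1.0]]
force: [-0.5, 0.1, -1.3]
width: 26.3
finger_force: 19.6
```

Emit:
move_arm(rows=[{"tx": 0,"ty": 0,"tz": 0,"ax": 0,"ay": 0,"az": 0},{"tx": 0,"ty": 0,"tz": 0,"ax": 0,"ay": 0,"az": 0}])

```text
t: 5.0
ee_pos: [537.2, 3.0, 167.1]
eef_rot: [[0.109, 0.994, 0.004], [0.994, -0.109, -0.001], [-0.0, 0.004, -1.0]]
force: [-0.1, -0.0, -1.2]
width: 26.1
finger_force: 19.6
```

```bash
python3 - <<'E'
from h import *
s=sense(); print(s['t'],s['ee_pos'],s['width'],np.round(s['eef_rot'],3).tolist()); c=snap('wrist','w4');snap('top','t4');snap('scene','s4')
cv2.imwrite('pics/c4.png',cv2.resize(c['color'][60:340,180:480],None,fx=2,fy=2,interpolation=2)[:,:,::-1])
print(np.round(ray(c,(320,240))[0]))
E
```

```text
5.0 [537.1581282    3.01629758 167.10947666] 26.112072308086333 [[0.109, 0.994, 0.004], [0.994, -0.109, -0.001], [-0.0, 0.004, -1.0]]
[545.  70. 260.]
```

View pics/c4.png

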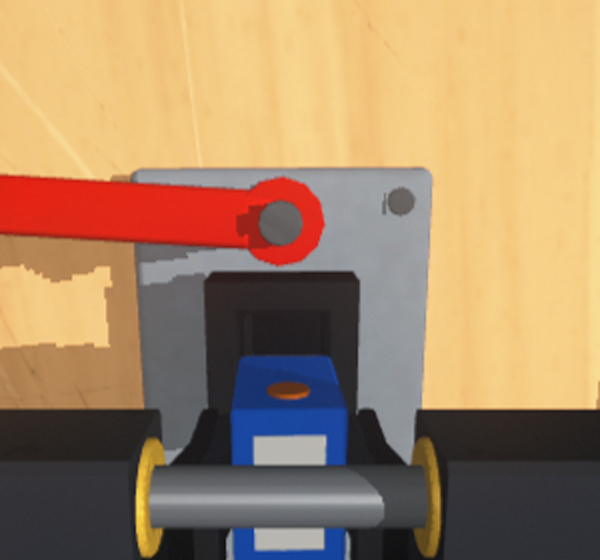

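```bash
python3 - <<'E'
from h import *
c=load('w4'); im=c['color']
f=lambda v:np.array(v)/2+np.array([180,60])
for row in (205,212,222,230): print(row, im[row,275:365].max(1).tolist())
print([tuple(x) for x in im[244,290:352:1].tolist()][:70:1][:12])
for row in (238,242,250):
    h=cv2.cvtColor(im[row:row+1],cv2.COLOR_RGB2HSV)[0]; b=np.where((h[:,0]>100)&(h[:,0]<130)&(h[:,1]>120))[0]; b=b[(b>280)&(b<360)];print(row,b.min(),b.max())
print([ (i,tuple(v)) for i,v in enumerate(im[190:275,310].tolist(),190)][::2])
E
```

```text
205 [103, 104, 104, 106, 105, 103, 90, 59, 51, 51, 51, 52, 51, 49, 52, 50, 49, 49, 51, 49, 50, 50, 49, 49, 49, 49, 48, 49, 49, 49, 48, 49, 48, 48, 48, 48, 49, 47, 47, 48, 48, 48, 47, 47, 48, 47, 47, 48, 47, 49, 48, 48, 48, 48, 47, 49, 48, 48, 49, 48, 49, 48, 48, 49, 49, 47, 49, 49, 49, 49, 49, 49, 49, 50, 51, 50, 49, 49, 49, 52, 51, 51, 51, 52, 68, 148, 159, 158, 158, 157]
212 [105, 103, 104, 103, 103, 102, 102, 62, 49, 48, 51, 49, 48, 49, 49, 48, 48, 49, 48, 46, 49, 49, 48, 48, 47, 47, 47, 46, 45, 46, 47, 46, 47, 45, 46, 46, 47, 45, 46, 46, 46, 46, 45, 46, 46, 44, 47, 45, 46, 45, 46, 46, 46, 45, 47, 46, 45, 46, 46, 47, 45, 47, 46, 47, 48, 47, 47, 47, 47, 49, 47, 48, 48, 48, 48, 48, 50, 48, 49, 50, 49, 49, 49, 51, 90, 150, 158, 159, 157, 159]
222 [102, 102, 101, 102, 102, 102, 101, 76, 50, 47, 47, 48, 47, 45, 47, 45, 47, 45, 47, 45, 45, 46, 44, 42, 40, 38, 39, 42, 44, 43, 42, 37, 37, 36, 37, 36, 36, 35, 36, 36, 35, 36, 36, 35, 36, 35, 37, 36, 36, 36, 34, 35, 36, 36, 36, 37, 36, 37, 36, 36, 37, 36, 36, 37, 38, 35, 34, 36, 36, 38, 42, 45, 46, 47, 47, 46, 47, 47, 48, 48, 48, 49, 49, 49,
[... 848 characters left out ...]
39, 39)), (212, (46, 39, 40)), (214, (44, 37, 39)), (216, (41, 34, 34)), (218, (39, 31, 33)), (220, (37, 30, 33)), (222, (36, 31, 32)), (224, (35, 31, 32)), (226, (34, 30, 32)), (228, (34, 30, 32)), (230, (33, 29, 32)), (232, (34, 30, 33)), (234, (34, 31, 32)), (236, (32, 30, 33)), (238, (34, 53, 103)), (240, (27, 55, 125)), (242, (27, 56, 126)), (244, (25, 50, 111)), (246, (24, 50, 111)), (248, (26, 51, 112)), (250, (25, 51, 112)), (252, (24, 50, 112)), (254, (24, 50, 111)), (256, (25, 50, 111)), (258, (24, 50, 112)), (260, (23, 51, 112)), (262, (24, 50, 112)), (264, (23, 58, 131)), (266, (26, 70, 159)), (268, (25, 70, 161)), (270, (27, 71, 161)), (272, (25, 71, 161)), (274, (24, 70, 160))]
```

```bash
python3 - <<'E'
from h import *
c=load('w4')
e=np.array([.1045,.9945]); x=np.array([.9945,-.1045]); O=np.array([535.9,3.7])
def q(px,z): p=atz(c,px,z)[:2]-O; return np.round([p@x,p@e],1)
print('housing far',q((320.6,195.5),38),'row212',q((281.8,212),38),q((359.3,212),38),'row230',q((282.2,230),38),q((359,230),38))
print('pocket far',q((322,216),38),'222',q((298.5,222),38),q((345.5,222),38))
print('block bottom',q((301,238),70),q((344.5,238),70),'top',q((297.3,264.5),119.8),q((349,264.5),119.8))
r=q; 
t=load('t4'); s=load('s4')
print(tri([(load('w3'),proj(load('w3'),[537.1,3.3,38])[0]),(c,proj(c,[0,0,0])[0])])[0][:1])
w=load('w3')
# pivot cap seen in both
print(tri([(w,(338,21)),(c,(320,171))]))
E
```

```text
housing far [ 1.2 36.4] row212 [-24.9  25.4] [27.1 25.1] row230 [-25.1  13. ] [27.2 12.7]
pocket far [ 2.1 22.5] 222 [-13.9  18.5] [17.9 18.3]
block bottom [-10.3  15.9] [15.2 15.8] top [-8.8 17.3] [14.  17.1]
[522.24861701]
(array([543.56963884,  58.25778836,  78.6326831 ]), [array([[-0.8, -0.1]]), array([[1.3, 0.1]])])
```

```bash
python3 - <<'E'
from h import *
c=load('w4'); im=c['color']
e=np.array([.1045,.9945]); x=np.array([.9945,-.1045]); O=np.array([535.9,3.7])
def q(px,z): p=atz(c,px,z)[:2]-O; return np.round([p@x,p@e],1)
print('prof',[(i,round(float(v),1)) for i,v in enumerate(im[194:240,306:340].mean((1,2)),194)])
for r in(200,201,202,211,212,213,214,218,219,220): print(r,q((321,r),38))
print(q((322,237.3),67.8),q((322,237.3),72),q((322,264.5),119.8))
w=load('w3'); im=w['color']
print('w3',[(i,round(float(v),1)) for i,v in enumerate(im[58:140,322:345].mean((1,2)),58)])
print([(i,round(float(v),1)) for i,v in enumerate(im[255:272,312:340].mean((1,2)),255)])
E
```

```text
prof [(194, 155.1), (195, 108.7), (196, 41.8), (197, 34.3), (198, 34.1), (199, 34.1), (200, 36.5), (201, 41.6), (202, 43.8), (203, 43.6), (204, 43.6), (205, 43.6), (206, 43.0), (207, 42.8), (208, 42.8), (209, 42.4), (210, 42.3), (211, 42.1), (212, 42.0), (213, 41.9), (214, 39.8), (215, 36.4), (216, 35.1), (217, 34.6), (218, 34.1), (219, 34.0), (220, 33.6), (221, 33.6), (222, 33.6), (223, 33.3), (224, 33.2), (225, 33.0), (226, 32.8), (227, 32.7), (228, 32.9), (229, 32.6), (230, 32.6), (231, 32.6), (232, 32.4), (233, 32.6), (234, 32.5), (235, 32.5), (236, 32.5), (237, 48.1), (238, 66.2), (239, 70.3)]
200 [ 1.5 33.4]
201 [ 1.5 32.7]
202 [ 1.5 32. ]
211 [ 1.4 26. ]
212 [ 1.4 25.3]
213 [ 1.4 24.6]
214 [ 1.4 23.9]
218 [ 1.4 21.2]
219 [ 1.4 20.5]
220 [ 1.4 19.8]
[ 2.  15.7] [ 2.1 16.8] [ 2.1 17.2]
w3 [(58, 155.9), (59, 159.6), (60, 159.3), (61, 159.0), (62, 118.0), (63, 55.7), (64, 40.3), (65, 40.5), (66, 40.4), (67, 40.5), (68, 40.4), (69, 40.5), (70, 40.5), (71, 40.9), (72, 39.9), (73, 31.8), (74, 24.4), (75, 22.3), (76, 17.5), (77, 13.4), (78, 13.4), (79, 13.6), (80, 21.6), (81, 29.3), (
[... 259 characters left out ...]
 33.0), (104, 33.0), (105, 33.4), (106, 33.5), (107, 33.4), (108, 33.4), (109, 33.9), (110, 33.8), (111, 34.2), (112, 34.4), (113, 34.2), (114, 34.3), (115, 34.8), (116, 34.6), (117, 34.6), (118, 35.0), (119, 35.2), (120, 35.5), (121, 35.8), (122, 36.0), (123, 36.7), (124, 40.0), (125, 43.9), (126, 45.3), (127, 45.4), (128, 45.5), (129, 45.8), (130, 45.9), (131, 46.0), (132, 46.1), (133, 46.4), (134, 40.4), (135, 58.1), (136, 89.2), (137, 100.7), (138, 103.6), (139, 124.0)]
[(255, 67.9), (256, 71.6), (257, 83.3), (258, 87.4), (259, 81.6), (260, 73.2), (261, 72.9), (262, 72.6), (263, 74.0), (264, 83.0), (265, 91.5), (266, 93.6), (267, 93.7), (268, 93.7), (269, 93.8), (270, 93.4), (271, 93.5)]
```

```bash
python3 - <<'E'
from h import *
e=np.array([.1045,.9945]); x=np.array([.9945,-.1045]); O=np.array([535.9,3.7])
for i in range(6):
    c=camera('wrist'); s=sense()
    def q(px,z): p=atz(c,px,z)[:2]-O; return np.round([p@x,p@e],1)
    im=c['color'].astype(float)
    pr=im[:,306:340].mean((1,2)); edge=264-2+np.argmax(np.diff(pr[260:270]))
    print(np.round(s['ee_pos'],1),np.round(np.array(s['eef_rot'])[:,2],3),np.round(ray(c,(0,0))[0],1),'house',q((321,200.5),38),'block',q((322,264.5),119.8),[round(v) for v in pr[194:203]],[round(v) for v in pr[260:268]])
E
```

```text
[536.3   3.5 166.3] [ 0.002 -0.    -1.   ] [544.9  70.8 259.3] house [ 0.6 33.6] block [ 1.3 17.8] [154, 141, 86, 34, 34, 34, 34, 38, 42] [63, 62, 62, 64, 73, 82, 85, 85]
[536.2   3.6 166.1] [ 0.002 -0.    -1.   ] [544.8  70.9 259. ] house [ 0.3 33.7] block [ 1.1 18. ] [152, 155, 104, 34, 34, 33, 33, 36, 41] [62, 62, 62, 63, 73, 82, 84, 85]
[536.1   3.7 165.9] [ 0.001 -0.    -1.   ] [544.6  71.  258.8] house [ 0.1 33.8] block [ 0.9 18.1] [152, 155, 108, 41, 34, 34, 33, 35, 40] [63, 62, 62, 64, 73, 82, 84, 85]
[536.    3.7 165.7] [ 0.001 -0.    -1.   ] [544.6  71.  258.6] house [-0.1 33.9] block [ 0.8 18.3] [150, 155, 110, 44, 34, 34, 33, 34, 40] [62, 62, 62, 64, 73, 82, 84, 85]
[535.9   3.7 165.5] [ 0. -0. -1.] [544.5  71.  258.4] house [-0.2 33.9] block [ 0.7 18.3] [150, 155, 110, 44, 34, 33, 33, 34, 40] [63, 62, 62, 63, 73, 82, 84, 85]
[535.9   3.7 165.4] [ 0. -0. -1.] [544.5  71.  258.2] house [-0.3 33.9] block [ 0.6 18.4] [149, 154, 114, 50, 34, 34, 33, 33, 39] [63, 62, 62, 63, 73, 82, 84, 85]
```

```bash
python3 - <<'E'
from h import *
e=np.array([.1045,.9945]); x=np.array([.9945,-.1045]); O=np.array([535.9,3.7])
c=snap('wrist','w5'); s=sense(); print(s['ee_pos'],np.round(s['eef_rot'],4).tolist())
def q(px,z): p=atz(c,px,z)[:2]-O; return np.round([p@x,p@e],1)
im=c['color'].astype(float)
for r in (206,210,225,230):
    g=im[r].max(1); L=np.interp(-75,-g[284:276:-1][::-1],np.arange(277,285)); R=np.interp(100,g[355:364],np.arange(355,364))
    print(r,L,R,(q((L,r),38)+q((R,r),38))/2, q((R,r),38)-q((L,r),38), g[294:306].astype(int),g[340:350].astype(int))
h=cv2.cvtColor(c['color'],cv2.COLOR_RGB2HSV)
for r,z in ((240,67.8),(250,0),(262,0),(268,119.8),(272,119.8)):
    b=np.where((h[r,:,0]>100)&(h[r,:,0]<130)&(h[r,:,1]>120))[0]; b=b[(b>280)&(b<365)]; print(r,b.min(),b.max(), z and (q((b.min(),r),z)+q((b.max(),r),z))/2)
E
```

```text
[535.8901222    3.72462775 165.30125298] [[0.1078, 0.9942, 0.0], [0.9942, -0.1078, -0.0], [-0.0, 0.0, -1.0]]
206 284.0 362.4177215189873 [ 1.05 30.3 ] [52.1 -0.2] [49 50 49 50 49 49 50 48 49 50 49 48] [50 48 48 49 49 50 49 48 49 51]
210 284.0 362.4102564102564 [ 1.05 27.6 ] [52.1 -0.2] [49 49 48 48 49 47 47 49 48 48 49 48] [47 47 48 49 47 49 47 47 49 49]
225 284.0 361.7761194029851 [ 0.8  17.35] [52.4 -0.3] [45 45 45 45 45 46 42 42 38 36 39 42] [36 36 37 33 33 35 36 37 41 46]
230 284.0 361.81538461538463 [ 0.8 13.9] [52.6 -0.2] [45 44 43 43 43 44 42 39 37 34 39 42] [34 35 35 30 32 34 36 35 41 44]
240 299 345 [ 0.35 15.15]
250 298 348 0
262 296 352 0
268 295 353 [ 1.4  16.85]
272 295 353 [ 1.45 14.95]
```

Emit:
move_arm(rows=[{"tx": 0.0002,"ty": 0.0018,"tz": -0.01,"ax": 0,"ay": 0,"az": 0},{"tx": 0,"ty": 0,"tz": -0.012,"ax": 0,"ay": 0,"az": 0},{"tx": 0,"ty": 0,"tz": -0.006,"ax": 0,"ay": 0,"az": 0},{"tx": 0,"ty": 0,"tz": -0.004,"ax": 0,"ay": 0,"az": 0},{"tx": 0,"ty": 0,"tz": -0.004,"ax": 0,"ay": 0,"az": 0},{"tx": 0,"ty": 0,"tz": 0,"ax": 0,"ay": 0,"az": 0},{"tx": 0,"ty": 0,"tz": 0,"ax": 0,"ay": 0,"az": 0},{"tx": 0,"ty": 0,"tz": 0,"ax": 0,"ay": 0,"az": 0}])

```text
t: 6.3
ee_pos: [536.3, 5.4, 129.5]
eef_rot: [[0.108, 0.994, 0.001], [0.994, -0.108, -0.0], [-0.0, 0.001, -1.0]]
force: [-0.2, -0.5, -0.7]
width: 25.9
finger_force: 19.6
```

Emit:
move_arm(rows=[{"tx": 0,"ty": 0,"tz": -0.003,"ax": 0,"ay": 0,"az": 0},{"tx": 0,"ty": 0,"tz": -0.003,"ax": 0,"ay": 0,"az": 0},{"tx": 0,"ty": 0,"tz": 0,"ax": 0,"ay": 0,"az": 0}])

```text
t: 6.6
ee_pos: [535.8, 5.5, 122.9]
eef_rot: [[0.108, 0.994, -0.001], [0.994, -0.108, 0.0], [0.0, -0.001, -1.0]]
force: [-0.0, -0.2, 0.2]
width: 25.9
finger_force: 19.6
```

It is in the pocket without contact force. Continuing down to the floor.

Emit:
move_arm(rows=[{"tx": 0,"ty": 0,"tz": -0.004,"ax": 0,"ay": 0,"az": 0},{"tx": 0,"ty": 0,"tz": -0.004,"ax": 0,"ay": 0,"az": 0},{"tx": 0,"ty": 0,"tz": -0.002,"ax": 0,"ay": 0,"az": 0},{"tx": 0,"ty": 0,"tz": -0.002,"ax": 0,"ay": 0,"az": 0},{"tx": 0,"ty": 0,"tz": 0,"ax": 0,"ay": 0,"az": 0},{"tx": 0,"ty": 0,"tz": 0,"ax": 0,"ay": 0,"az": 0}])

```text
t: 7.2
ee_pos: [536.3, 5.4, 111.2]
eef_rot: [[0.108, 0.994, 0.0], [0.994, -0.108, -0.0], [-0.0, 0.0, -1.0]]
force: [0.8, -0.7, -0.9]
width: 25.6
finger_force: 19.9
```

Emit:
move_arm(rows=[{"tx": 0,"ty": 0,"tz": -0.001,"ax": 0,"ay": 0,"az": 0},{"tx": 0,"ty": 0,"tz": -0.001,"ax": 0,"ay": 0,"az": 0},{"tx": 0,"ty": 0,"tz": 0,"ax": 0,"ay": 0,"az": 0},{"tx": 0,"ty": 0,"tz": 0,"ax": 0,"ay": 0,"az": 0}])

```text
t: 7.6
ee_pos: [536.2, 5.5, 110.9]
eef_rot: [[0.108, 0.994, 0.001], [0.994, -0.108, -0.0], [-0.0, 0.001, -1.0]]
force: [-2.7, -0.6, 11.0]
width: 25.9
finger_force: 20.0
```

Contact on the floor at the expected height (TCP 110.9, 11 N): seated. Releasing and rising to look at the block and lever.

Emit:
move_arm(rows=[{"tx": 0,"ty": 0,"tz": 0.001,"ax": 0,"ay": 0,"az": 0},{"tx": 0,"ty": 0,"tz": 0,"ax": 0,"ay": 0,"az": 0},{"tx": 0,"ty": 0,"tz": 0,"ax": 0,"ay": 0,"az": 0},{"tx": 0,"ty": 0,"tz": 0,"ax": 0,"ay": 0,"az": 0}], gripper=0.3)

```text
t: 8.0
ee_pos: [536.1, 5.5, 110.0]
eef_rot: [[0.108, 0.994, -0.0], [0.994, -0.108, 0.0], [0.0, -0.0, -1.0]]
force: [-0.5, -0.2, -0.5]
width: 50.0
finger_force: 0.0
```

Emit:
move_arm(rows=[{"tx": 0,"ty": 0,"tz": 0.02,"ax": 0,"ay": 0,"az": 0},{"tx": 0,"ty": 0,"tz": 0.04,"ax": 0,"ay": 0,"az": 0},{"tx": 0,"ty": 0,"tz": 0.04,"ax": 0,"ay": 0,"az": 0},{"tx": 0,"ty": 0,"tz": 0.02,"ax": 0,"ay": 0,"az": 0},{"tx": 0,"ty": 0,"tz": 0,"ax": 0,"ay": 0,"az": 0},{"tx": 0,"ty": 0,"tz": 0,"ax": 0,"ay": 0,"az": 0},{"tx": 0,"ty": 0,"tz": 0,"ax": 0,"ay": 0,"az": 0}])

```text
t: 8.7
ee_pos: [535.2, 5.6, 228.8]
eef_rot: [[0.108, 0.994, -0.003], [0.994, -0.108, 0.001], [0.0, -0.003, -1.0]]
force: [0.4, 0.2, 0.1]
width: 56.4
finger_force: 0.0
```

```bash
python3 - <<'E'
from h import *
s=sense(); print(s['t'],s['ee_pos'],s['width'],np.round(s['qpos'],2)); c=snap('wrist','w6');snap('top','t6');snap('scene','s6')
E
```

```text
8.7 [535.16312619   5.63797528 228.78955154] 56.35551546042762 [-0.2   0.5   1.72 -0.    0.93 -0.09]
```

View pics/w6.png

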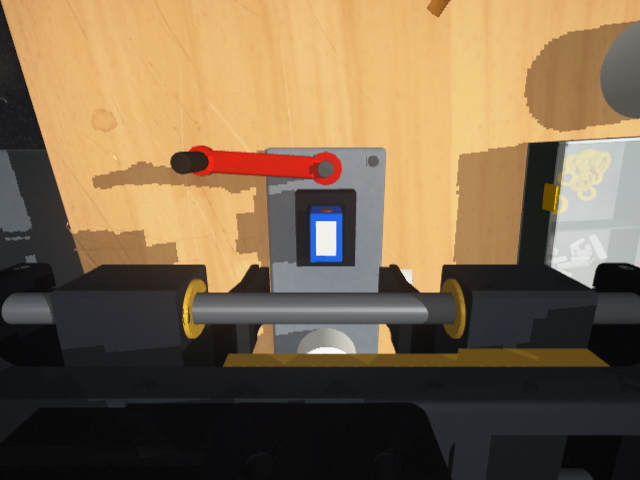

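The view shows the block seated in the housing (325,235), lever pivot (325,168) and knob top at (181,162).

```bash
python3 - <<'E'
from h import *
c=load('w6'); t=load('t6'); s=load('s6')
k=atz(c,(181,162),110); kb=atz(c,(201,160),76); p=atz(c,(325,168),80)
print(k,kb,p, np.linalg.norm(k[:2]-p[:2]), np.linalg.norm(kb[:2]-p[:2]), np.degrees(np.arctan2(*(k-p)[[1,0]])),np.degrees(np.arctan2(*(kb-p)[[1,0]])))
print('block top',atz(c,(325.5,242),66)[:2])
print('proj',proj(t,[k,p]),proj(s,[k,p]))
# triangulate pivot cap with w5 
w=load('w5'); h=w['color']; 
g=np.where((h.max(2).astype(int)<135)&(h.max(2)>70)&(np.ptp(h.astype(int),axis=2)<15)); m=(g[0]>155)&(g[0]<190)&(g[1]>305)&(g[1]<340)
print(g[1][m].mean(),g[0][m].mean(), tri([(c,(325,168)),(w,(g[1][m].mean(),g[0][m].mean()))]))
E
```

```text
[454.81243857  73.98071914 110.        ] [455.0250935   73.97243488  76.        ] [542.68895031  58.93591215  80.        ] 89.15507575874543 88.94407684976244 170.28492367960516 170.26706720927695
block top [536.77715591   0.85771324]
proj [[264.24517694 251.70980516]
 [272.54019969 217.6082062 ]] [[271.3163298  243.56068838]
 [290.12522717 237.92734382]]
323.10795454545456 172.55397727272728 (array([543.00547412,  60.77948477, 112.60401127]), [array([[0.2, 0. ]]), array([[-0.3, -0.1]])])
```

Emit:
move_arm(rows=[{"tx": -0.01,"ty": 0.0085,"tz": 0,"ax": 0,"ay": 0,"az": -8.5},{"tx": -0.01,"ty": 0.0085,"tz": 0,"ax": 0,"ay": 0,"az": -8.5},{"tx": -0.01,"ty": 0.0085,"tz": 0,"ax": 0,"ay": 0,"az": -8.5},{"tx": -0.01,"ty": 0.0085,"tz": 0,"ax": 0,"ay": 0,"az": -8.5},{"tx": -0.01,"ty": 0.0085,"tz": 0,"ax": 0,"ay": 0,"az": -8.5},{"tx": -0.01,"ty": 0.0085,"tz": 0,"ax": 0,"ay": 0,"az": -8.5},{"tx": -0.01,"ty": 0.0085,"tz": 0,"ax": 0,"ay": 0,"az": -8.5},{"tx": -0.0113,"ty": 0.009,"tz": 0,"ax": 0,"ay": 0,"az": -8.5}])

```text
t: 9.65
ee_pos: [454.3, 74.2, 229.5]
eef_rot: [[0.964, 0.266, -0.001], [0.266, -0.964, 0.0], [-0.001, -0.0, -1.0]]
force: [-0.0, 0.0, -1.3]
width: 56.4
finger_force: 0.0
```

Emit:
move_arm(rows=[{"tx": 0,"ty": 0,"tz": 0,"ax": 0,"ay": 0,"az": -8.5},{"tx": 0,"ty": 0,"tz": 0,"ax": 0,"ay": 0,"az": -8.5},{"tx": 0,"ty": 0,"tz": 0,"ax": 0,"ay": 0,"az": -8.5},{"tx": 0,"ty": 0,"tz": 0,"ax": 0,"ay": 0,"az": 0},{"tx": 0,"ty": 0,"tz": 0,"ax": 0,"ay": 0,"az": 0},{"tx": 0,"ty": 0,"tz": 0,"ax": 0,"ay": 0,"az": 0}])

```text
t: 10.25
ee_pos: [454.7, 74.0, 229.9]
eef_rot: [[0.986, -0.166, -0.001], [-0.166, -0.986, 0.0], [-0.001, 0.0, -1.0]]
force: [-0.3, -0.0, -0.8]
width: 56.7
finger_force: 0.0
```

```bash
python3 - <<'E'
from h import *
s=sense(); print(s['t'],s['ee_pos'],s['width'],np.round(s['qpos'],2),np.round(s['eef_rot'],3).tolist()); c=snap('wrist','w7')
p=proj(c,[[454.8,74,110],[455,74,76],[542.5,58.9,80]]); print(p)
x,y=p[0].astype(int); im=c['color']
d=(im.max(2)<60).astype(np.uint8)
cv2.imwrite('pics/c7.png',cv2.resize(im[100:340,170:470],None,fx=2,fy=2)[:,:,::-1])
E
```

```text
10.25 [454.7099946   73.95821725 229.92880953] 56.69779462367256 [-0.08  0.41  1.9   0.    0.83  1.66] [[0.986, -0.166, -0.001], [-0.166, -0.986, 0.0], [-0.001, 0.0, -1.0]]
[[322.43866888 255.86900497]
 [322.5547189  241.67205149]
 [322.75126263 118.66099726]]
```

View pics/c7.png

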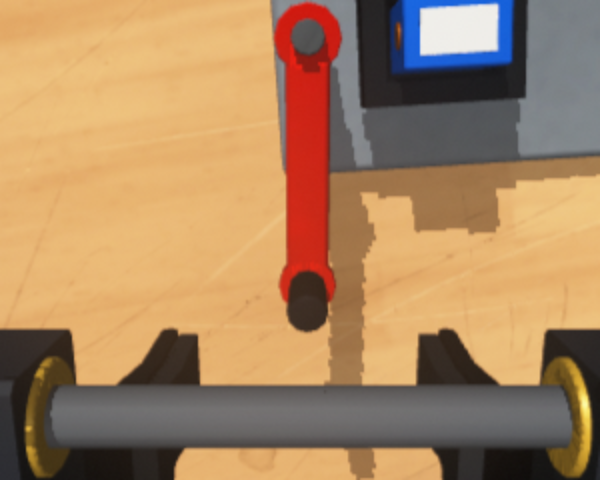

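The knob (crop 308,312) lies centred between the fingers and where predicted. Descend and grip it.

Emit:
move_arm(rows=[{"tx": 0,"ty": 0,"tz": -0.03,"ax": 0,"ay": 0,"az": 0},{"tx": 0,"ty": 0,"tz": -0.03,"ax": 0,"ay": 0,"az": 0},{"tx": 0,"ty": 0,"tz": -0.018,"ax": 0,"ay": 0,"az": 0},{"tx": 0,"ty": 0,"tz": 0,"ax": 0,"ay": 0,"az": 0},{"tx": 0,"ty": 0,"tz": 0,"ax": 0,"ay": 0,"az": 0}])

```text
t: 10.8
ee_pos: [454.9, 73.9, 152.3]
eef_rot: [[0.986, -0.168, -0.0], [-0.168, -0.986, 0.0], [-0.0, 0.0, -1.0]]
force: [1.1, -0.4, -0.3]
width: 56.5
finger_force: 0.0
```

Emit:
move_arm(rows=[{"tx": 0,"ty": 0,"tz": 0,"ax": 0,"ay": 0,"az": 0},{"tx": 0,"ty": 0,"tz": 0,"ax": 0,"ay": 0,"az": 0},{"tx": 0,"ty": 0,"tz": 0,"ax": 0,"ay": 0,"az": 0},{"tx": 0,"ty": 0,"tz": 0,"ax": 0,"ay": 0,"az": 0},{"tx": 0,"ty": 0,"tz": 0,"ax": 0,"ay": 0,"az": 0},{"tx": 0,"ty": 0,"tz": 0,"ax": 0,"ay": 0,"az": 0}], gripper=-1, grip_force=6)

```text
t: 11.4
ee_pos: [454.8, 74.0, 152.4]
eef_rot: [[0.986, -0.168, 0.0], [-0.168, -0.986, -0.0], [0.0, -0.0, -1.0]]
force: [-0.8, 0.3, 0.3]
width: 16.5
finger_force: 0.0
```

```bash
python3 - <<'E'
import numpy as np
P=np.array([542.5,58.9]); r=89.3; a=np.radians(170.3+7.81*np.arange(13))
K=P+r*np.c_[np.cos(a),np.sin(a)]
print(np.round(np.diff(K,axis=0),1).tolist(),K[-1],np.degrees(a[-1]))
E
```

```text
[[-1.2, -12.1], [0.4, -12.2], [2.1, -12.0], [3.7, -11.6], [5.2, -11.0], [6.7, -10.2], [8.0, -9.2], [9.2, -8.0], [10.2, -6.7], [11.0, -5.2], [11.6, -3.7], [12.0, -2.1]] [533.19660962 -29.91405816] 264.02
```

Emit:
move_arm(rows=[{"tx": 0,"ty": 0,"tz": 0,"ax": 0,"ay": 0,"az": 0},{"tx": 0,"ty": 0,"tz": 0,"ax": 0,"ay": 0,"az": 0},{"tx": -0.0012,"ty": -0.0121,"tz": 0,"ax": 0,"ay": 0,"az": 7.8},{"tx": 0.0004,"ty": -0.0122,"tz": 0,"ax": 0,"ay": 0,"az": 7.8},{"tx": 0.0021,"ty": -0.012,"tz": 0,"ax": 0,"ay": 0,"az": 7.8}])

```text
t: 11.9
ee_pos: [456.3, 37.5, 152.3]
eef_rot: [[0.97, 0.242, 0.001], [0.242, -0.97, 0.0], [0.001, -0.0, -1.0]]
force: [1.5, 1.7, 0.1]
width: 13.5
finger_force: 6.0
```

Gripping the 14 mm knob and moving with a light force. Continuing the arc.

Emit:
move_arm(rows=[{"tx": 0.0037,"ty": -0.0116,"tz": 0,"ax": 0,"ay": 0,"az": 7.8},{"tx": 0.0052,"ty": -0.011,"tz": 0,"ax": 0,"ay": 0,"az": 7.8},{"tx": 0.0067,"ty": -0.0102,"tz": 0,"ax": 0,"ay": 0,"az": 7.8},{"tx": 0.008,"ty": -0.0092,"tz": 0,"ax": 0,"ay": 0,"az": 7.8},{"tx": 0.0092,"ty": -0.008,"tz": 0,"ax": 0,"ay": 0,"az": 7.8},{"tx": 0.0102,"ty": -0.0067,"tz": 0,"ax": 0,"ay": 0,"az": 7.8},{"tx": 0.011,"ty": -0.0052,"tz": 0,"ax": 0,"ay": 0,"az": 7.8}])

```text
t: 12.6
ee_pos: [510.9, -23.6, 152.3]
eef_rot: [[0.366, 0.93, 0.001], [0.93, -0.366, 0.002], [0.002, 0.0, -1.0]]
force: [2.7, 7.7, 0.7]
width: 14.2
finger_force: 6.0
```

Emit:
move_arm(rows=[{"tx": 0.0116,"ty": -0.0037,"tz": 0,"ax": 0,"ay": 0,"az": 7.8},{"tx": 0.009,"ty": -0.0016,"tz": 0,"ax": 0,"ay": 0,"az": 6},{"tx": 0.003,"ty": -0.0005,"tz": 0,"ax": 0,"ay": 0,"az": 2},{"tx": 0,"ty": 0,"tz": 0,"ax": 0,"ay": 0,"az": 0},{"tx": 0,"ty": 0,"tz": 0,"ax": 0,"ay": 0,"az": 0}])

```text
t: 13.1
ee_pos: [532.6, -28.7, 152.1]
eef_rot: [[0.104, 0.995, -0.003], [0.995, -0.104, 0.003], [0.002, -0.003, -1.0]]
force: [-1.4, 6.2, 4.5]
width: 13.6
finger_force: 6.0
```

Emit:
move_arm(rows=[{"tx": 0.002,"ty": 0.001,"tz": 0,"ax": 0,"ay": 0,"az": 0},{"tx": 0.002,"ty": 0.001,"tz": 0,"ax": 0,"ay": 0,"az": 0},{"tx": 0,"ty": 0,"tz": 0,"ax": 0,"ay": 0,"az": 0}], grip_force=15)

```text
t: 13.4
ee_pos: [533.4, -28.3, 152.0]
eef_rot: [[0.1, 0.995, -0.011], [0.995, -0.101, -0.0], [-0.002, -0.011, -1.0]]
force: [-9.5, -2.9, 7.6]
width: 13.5
finger_force: 15.0
```

Stopped hard (−9.5 N, bearing 264°): shut. Releasing, rising, and looking at the lever and nut.

Emit:
move_arm(rows=[{"tx": -0.002,"ty": 0,"tz": 0,"ax": 0,"ay": 0,"az": 0},{"tx": 0,"ty": 0,"tz": 0,"ax": 0,"ay": 0,"az": 0},{"tx": 0,"ty": 0,"tz": 0,"ax": 0,"ay": 0,"az": 0},{"tx": 0,"ty": 0,"tz": 0,"ax": 0,"ay": 0,"az": 0}], gripper=0.3)

```text
t: 13.8
ee_pos: [536.4, -28.2, 152.2]
eef_rot: [[0.103, 0.995, 0.001], [0.995, -0.103, -0.0], [-0.0, 0.001, -1.0]]
force: [0.3, -0.1, -0.8]
width: 37.3
finger_force: 0.0
```

Emit:
move_arm(rows=[{"tx": 0,"ty": 0,"tz": 0.03,"ax": 0,"ay": 0,"az": 0},{"tx": 0,"ty": 0,"tz": 0.04,"ax": 0,"ay": 0,"az": 0},{"tx": -0.005,"ty": -0.04,"tz": 0.025,"ax": 0,"ay": 0,"az": 0},{"tx": -0.005,"ty": -0.04,"tz": 0.025,"ax": 0,"ay": 0,"az": 0},{"tx": -0.008,"ty": -0.04,"tz": 0.02,"ax": 0,"ay": 0,"az": 0},{"tx": 0,"ty": -0.04,"tz": 0,"ax": 0,"ay": 0,"az": 0},{"tx": 0,"ty": 0,"tz": 0,"ax": 0,"ay": 0,"az": 0},{"tx": 0,"ty": 0,"tz": 0,"ax": 0,"ay": 0,"az": 0}])

```text
t: 14.6
ee_pos: [517.6, -188.8, 292.1]
eef_rot: [[0.105, 0.994, 0.0], [0.994, -0.105, 0.0], [0.0, 0.0, -1.0]]
force: [0.1, -0.1, 0.2]
width: 56.5
finger_force: 0.0
```

Emit:
move_arm(rows=[{"tx": 0,"ty": 0,"tz": 0,"ax": 0,"ay": 0,"az": 0},{"tx": 0,"ty": 0,"tz": 0,"ax": 0,"ay": 0,"az": 0},{"tx": 0,"ty": 0,"tz": 0,"ax": 0,"ay": 0,"az": 0}])

```text
t: 14.9
ee_pos: [517.7, -186.8, 292.0]
eef_rot: [[0.101, 0.995, -0.001], [0.995, -0.101, 0.001], [0.0, -0.001, -1.0]]
force: [-0.3, -0.3, -1.0]
width: 57.0
finger_force: 0.0
```

```bash
python3 - <<'E'
from h import *
s=sense(); print(s['t'],s['ee_pos'],s['width'],np.round(s['qpos'],2)); c=snap('wrist','w8');snap('top','t8');snap('scene','s8')
cv2.imwrite('pics/c8.png',cv2.resize(c['color'][0:300,170:470],None,fx=2,fy=2)[:,:,::-1])
print(proj(c,[[517,-133,89],[517,-133,102]]))
E
```

```text
14.9 [ 517.72465408 -186.77475701  291.95134342] 56.96686923638467 [-0.55  0.43  1.62  0.    1.09 -0.45]
[[315.28642654 164.79821145]
 [314.89313023 165.5770882 ]]
```

View pics/c8.png

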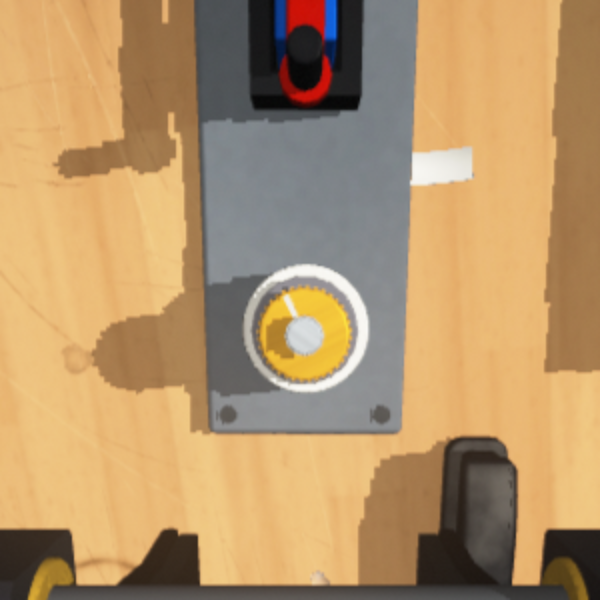

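Lever bar lies straight over the block; knob at crop (305,45). Nut top centred at crop (304,333), its white mark pointing up-left (290,303).

```bash
python3 - <<'E'
from h import *
c=load('w8'); s=load('s8'); t=load('t8')
def gold(c,box):
    x0,y0,x1,y1=box; h=cv2.cvtColor(c['color'][y0:y1,x0:x1],cv2.COLOR_RGB2HSV)
    m=((h[...,0]>15)&(h[...,0]<32)&(h[...,1]>170)).astype(np.uint8)
    m=cv2.morphologyEx(m,cv2.MORPH_OPEN,np.ones((2,2),np.uint8)); n,l,st,_=cv2.connectedComponentsWithStats(m); k=1+np.argmax(st[1:,4])
    ct=max(cv2.findContours((l==k).astype(np.uint8),0,1)[0],key=cv2.contourArea).reshape(-1,2)+[x0,y0]; return ct
ct=gold(c,(290,130,355,200)); P=np.array([atz(c,p,88)[:2] for p in ct],np.float32); print(cv2.minEnclosingCircle(P), cv2.minAreaRect(P), cv2.fitEllipse(cv2.convexHull(P)))
e=np.array([.1045,.9945]); x=np.array([.9945,-.1045]); S=np.array([536.1,4.0]); print('expected',S-140*e)
m=atz(c,(170+290/2,303/2),88); print('mark',np.degrees(np.arctan2(*(m[:2]-P.mean(0))[::-1])))
ctx=cv2.minEnclosingCircle(P)[0]
for k in(0,):
  for q in (s,t): print(proj(q,[*ctx,88]))
# spindle tip triangulation scene vs wrist
print(proj(s,[*ctx,101]))
im=s['color']; print(atz(c,(322,167.5),101))
cb=s['color'][235:275,340:375]; g=cb.astype(int)
hs=cv2.cvtColor(cb,cv2.COLOR_RGB2HSV)
print([''.join('G' if (15<a[0]<32 and a[1]>150 and a[2]>120) else ('s' if a[1]<60 and a[2]>120 else '.') for a in r) for r in hs])
E
```

```text
((523.1377563476562, -136.23040771484375), 19.71604347229004) ((523.3392333984375, -136.33273315429688), (38.405399322509766, 38.30418014526367), 84.136962890625) ((523.2142944335938, -136.23065185546875), (38.665184020996094, 38.95361328125), 33.06764602661133)
expected [ 521.47 -135.23]
mark 109.77154544217849
[[356.96250175 253.17321621]]
[[352.75226067 226.41432704]]
[[357.22472953 248.94561586]]
[ 522.67221487 -135.2080227   101.        ]
['...................................', '...................................', '...................................', '...................................', '...................................', '...................................', '...................................', '...................................', '...................................', '...................................', '...................................', '...................................', '...................................', '...................................', '.............G.ssss................', '............GGsssss.G..............', '..........GGGGssssssGGG...
[... 208 characters left out ...]
ss......GGGGGGGGGGGGGGGG...........', 's........GGGGGGGGGGGGGGG...........', 's.......GGGGGGGGGGGGGGG............', '........GGGGGGGGGGGGGGG............', 's.......GGGGGGGGGGGGGGGG...........', 'ssss..ss.GGGGGGGGGGGGGGG...........', 'sssssssssGGGGGGGGGGGGGG.ss.........', 'ssssssss..GGGGGGGGGGGGGsss.........', 'ssssssss...GGGGGGGGGGGsssss........', 'sssssss......GGGGGGG..ssssss.......', 'sssssss................s.sss.......', 'ssss.ss................s.ss........', 'ssss.ssss...............sssss......', 'sssssssssss...........sssssssssss..', 'sssssssssssssss...ssssssss.ssssssss', 'ssssssssssssssssssssssssss.ssssssss', 'ssssssssssssssssssssssssss.ssssssss', 'ssssssssssssssssssssssssss.ssssssss']
```

Emit:
move_arm(rows=[{"tx": 0.001,"ty": 0.0105,"tz": -0.01,"ax": 0,"ay": 0,"az": 8},{"tx": 0.001,"ty": 0.0105,"tz": -0.01,"ax": 0,"ay": 0,"az": 8},{"tx": 0.001,"ty": 0.0105,"tz": -0.02,"ax": 0,"ay": 0,"az": 8},{"tx": 0.001,"ty": 0.0105,"tz": -0.02,"ax": 0,"ay": 0,"az": 8},{"tx": 0.001,"ty": 0.0105,"tz": -0.01,"ax": 0,"ay": 0,"az": 8},{"tx": 0,"ty": 0,"tz": 0,"ax": 0,"ay": 0,"az": 0},{"tx": 0,"ty": 0,"tz": 0,"ax": 0,"ay": 0,"az": 0},{"tx": 0,"ty": 0,"tz": 0,"ax": 0,"ay": 0,"az": 0}], gripper=0.5)

```text
t: 15.85
ee_pos: [523.4, -136.2, 223.1]
eef_rot: [[-0.559, 0.829, 0.002], [0.829, 0.559, -0.001], [-0.002, 0.001, -1.0]]
force: [0.1, 0.0, 0.1]
width: 65.3
finger_force: 0.0
```

Emit:
move_arm(rows=[{"tx": 0,"ty": 0,"tz": 0,"ax": 0,"ay": 0,"az": 0},{"tx": 0,"ty": 0,"tz": 0,"ax": 0,"ay": 0,"az": 0},{"tx": 0,"ty": 0,"tz": 0,"ax": 0,"ay": 0,"az": 0}])

```text
t: 16.15
ee_pos: [522.8, -135.9, 222.7]
eef_rot: [[-0.56, 0.829, 0.001], [0.829, 0.56, -0.0], [-0.001, 0.0, -1.0]]
force: [-0.3, 0.0, 0.2]
width: 65.7
finger_force: 0.0
```

```bash
python3 - <<'E'
from h import *
s=sense(); print(s['t'],s['ee_pos'],s['width'],np.round(s['qpos'],2),np.round(s['eef_rot'],3).tolist()); c=snap('wrist','w9')
p=proj(c,[[522.5,-135.8,88],[522.5,-135.8,101]]); print(p)
h=cv2.cvtColor(c['color'],cv2.COLOR_RGB2HSV); m=((h[...,0]>15)&(h[...,0]<32)&(h[...,1]>170)).astype(np.uint8)
m[:,:280]=0;m[:,380:]=0;m[285:]=0
m=cv2.morphologyEx(m,cv2.MORPH_OPEN,np.ones((3,3),np.uint8)); n,l,st,_=cv2.connectedComponentsWithStats(m); k=1+np.argmax(st[1:,4]);print(st[k])
ct=max(cv2.findContours((l==k).astype(np.uint8),0,1)[0],key=cv2.contourArea).reshape(-1,2)
P=np.array([atz(c,q,88)[:2] for q in ct],np.float32); print(cv2.minEnclosingCircle(P),cv2.fitEllipse(cv2.convexHull(P)))
cv2.imwrite('pics/c9.png',cv2.resize(c['color'][120:360,170:470],None,fx=2,fy=2)[:,:,::-1])
E
```

```text
16.15 [ 522.8459595  -135.89191783  222.65859181] 65.65757946409586 [-0.46  0.51  1.71 -0.    0.92 -1.06] [[-0.56, 0.829, 0.001], [0.829, 0.56, -0.0], [-0.001, 0.0, -1.0]]
[[322.84256241 245.27992285]
 [322.80433713 250.77867133]]
[ 296  212   55   58 1897]
((521.0358276367188, -133.33912658691406), 21.427675247192383) ((521.0792236328125, -133.56581115722656), (38.95136642456055, 43.06221389770508), 32.99483108520508)
```

The nut's centre checks to about 1 mm with the earlier view. Descending and gripping it.

Emit:
move_arm(rows=[{"tx": -0.0004,"ty": 0.0005,"tz": -0.03,"ax": 0,"ay": 0,"az": 0},{"tx": 0,"ty": 0,"tz": -0.03,"ax": 0,"ay": 0,"az": 0},{"tx": 0,"ty": 0,"tz": -0.018,"ax": 0,"ay": 0,"az": 0},{"tx": 0,"ty": 0,"tz": -0.01,"ax": 0,"ay": 0,"az": 0},{"tx": 0,"ty": 0,"tz": 0,"ax": 0,"ay": 0,"az": 0},{"tx": 0,"ty": 0,"tz": 0,"ax": 0,"ay": 0,"az": 0},{"tx": 0,"ty": 0,"tz": 0,"ax": 0,"ay": 0,"az": 0}])

```text
t: 16.9
ee_pos: [523.0, -135.4, 135.3]
eef_rot: [[-0.561, 0.828, 0.002], [0.828, 0.561, -0.001], [-0.002, 0.001, -1.0]]
force: [-0.4, -0.3, -0.5]
width: 65.0
finger_force: 0.0
```

Emit:
move_arm(rows=[{"tx": 0,"ty": 0,"tz": 0,"ax": 0,"ay": 0,"az": 0},{"tx": 0,"ty": 0,"tz": 0,"ax": 0,"ay": 0,"az": 0},{"tx": 0,"ty": 0,"tz": 0,"ax": 0,"ay": 0,"az": 0},{"tx": 0,"ty": 0,"tz": 0,"ax": 0,"ay": 0,"az": 0},{"tx": 0,"ty": 0,"tz": 0,"ax": 0,"ay": 0,"az": 0},{"tx": 0,"ty": 0,"tz": 0,"ax": 0,"ay": 0,"az": 0}], gripper=-1, grip_force=20)

```text
t: 17.5
ee_pos: [522.0, -135.3, 134.5]
eef_rot: [[-0.561, 0.828, -0.001], [0.828, 0.561, -0.0], [0.0, -0.001, -1.0]]
force: [-2.2, -2.1, 3.1]
width: 39.2
finger_force: 20.0
```

```bash
cat > st.py <<'E'
from h import *
s=sense(); R=np.array(s['eef_rot']); print(round(s['t'],2),np.round(s['ee_pos'],1),'phi',round(np.degrees(np.arctan2(R[1,0],R[0,0])),2),'F',np.round(s['force'],1),'T',np.round(s['wrist_torque'],2),'w',round(s['width'],1),round(s['finger_force'],1),'q',np.round(s['qpos'],2))
E
python3 st.py; python3 - <<'E'
from h import *
c=snap('wrist','w10'); cv2.imwrite('pics/c10.png',cv2.resize(c['color'][140:380,170:470],None,fx=2,fy=2)[:,:,::-1])
E
```

```text
17.5 [ 522.  -135.3  134.5] phi 124.12 F [-2.2 -2.1  3.1] T [-0.29  0.3   0.07] w 39.2 20.0 q [-0.46  0.65  1.77 -0.    0.71 -1.06]
```

Emit:
move_arm(rows=[{"tx": 0,"ty": 0,"tz": -0.0002,"ax": 0,"ay": 0,"az": -8},{"tx": 0,"ty": 0,"tz": -0.0002,"ax": 0,"ay": 0,"az": -8},{"tx": 0,"ty": 0,"tz": -0.0002,"ax": 0,"ay": 0,"az": -8},{"tx": 0,"ty": 0,"tz": -0.0003,"ax": 0,"ay": 0,"az": -8},{"tx": 0,"ty": 0,"tz": -0.0002,"ax": 0,"ay": 0,"az": -8},{"tx": 0,"ty": 0,"tz": -0.0002,"ax": 0,"ay": 0,"az": -8},{"tx": 0,"ty": 0,"tz": -0.0002,"ax": 0,"ay": 0,"az": -8},{"tx": 0,"ty": 0,"tz": -0.0003,"ax": 0,"ay": 0,"az": -8}])

```text
t: 18.35
ee_pos: [521.1, -135.3, 132.6]
eef_rot: [[0.503, 0.865, -0.003], [0.865, -0.503, -0.0], [-0.002, -0.002, -1.0]]
force: [-5.1, -3.1, 4.9]
width: 39.4
finger_force: 20.0
```

```bash
python3 st.py
```

```text
18.35 [ 521.1 -135.3  132.6] phi 59.83 F [-5.1 -3.1  4.9] T [-0.63  0.74  0.03] w 39.4 20.0 q [-0.46  0.66  1.78 -0.    0.71  0.07]
```

Emit:
move_arm(rows=[{"tx": 0,"ty": 0,"tz": -0.0002,"ax": 0,"ay": 0,"az": -8},{"tx": 0,"ty": 0,"tz": -0.0002,"ax": 0,"ay": 0,"az": -8},{"tx": 0,"ty": 0,"tz": -0.0002,"ax": 0,"ay": 0,"az": -8},{"tx": 0,"ty": 0,"tz": -0.0003,"ax": 0,"ay": 0,"az": -8},{"tx": 0,"ty": 0,"tz": -0.0002,"ax": 0,"ay": 0,"az": -6}])

```text
t: 18.85
ee_pos: [520.7, -134.9, 131.5]
eef_rot: [[0.928, 0.373, -0.004], [0.373, -0.928, 0.0], [-0.003, -0.002, -1.0]]
force: [-5.3, -1.3, 6.4]
width: 39.3
finger_force: 20.0
```

```bash
python3 st.py
```

```text
18.85 [ 520.7 -134.9  131.5] phi 21.87 F [-5.3 -1.3  6.4] T [-0.42  0.81  0.02] w 39.3 20.0 q [-0.46  0.66  1.78 -0.    0.71  0.73]
```

Emit:
move_arm(rows=[{"tx": -0.001,"ty": 0,"tz": -0.0001,"ax": 0,"ay": 0,"az": -4},{"tx": 0,"ty": 0,"tz": -0.0001,"ax": 0,"ay": 0,"az": -4},{"tx": 0,"ty": 0,"tz": -0.0001,"ax": 0,"ay": 0,"az": -4}])

```text
t: 19.15
ee_pos: [520.5, -134.8, 131.2]
eef_rot: [[0.985, 0.173, -0.002], [0.173, -0.985, 0.001], [-0.002, -0.001, -1.0]]
force: [-2.7, 0.2, 5.2]
width: 39.7
finger_force: 20.0
```

```bash
python3 st.py
```

```text
19.15 [ 520.5 -134.8  131.2] phi 9.96 F [-2.7  0.2  5.2] T [-0.2   0.46  0.02] w 39.7 20.0 q [-0.46  0.66  1.78 -0.    0.71  0.94]
```

Emit:
move_arm(rows=[{"tx": 0,"ty": 0,"tz": -0.0001,"ax": 0,"ay": 0,"az": -4},{"tx": 0,"ty": 0,"tz": -0.0001,"ax": 0,"ay": 0,"az": -4}])

```text
t: 19.35
ee_pos: [521.0, -134.6, 131.1]
eef_rot: [[0.999, 0.036, -0.001], [0.036, -0.999, 0.0], [-0.001, -0.0, -1.0]]
force: [-1.7, 1.4, 5.1]
width: 39.4
finger_force: 20.0
```

```bash
python3 st.py
```

```text
19.35 [ 521.  -134.6  131.1] phi 2.08 F [-1.7  1.4  5.1] T [0.32 0.29 0.65] w 39.4 20.0 q [-0.46  0.66  1.78 -0.    0.71  1.07]
```

Emit:
move_arm(rows=[{"tx": 0,"ty": 0,"tz": -0.0001,"ax": 0,"ay": 0,"az": -4},{"tx": 0,"ty": 0,"tz": -0.0001,"ax": 0,"ay": 0,"az": -4}])

```text
t: 19.55
ee_pos: [521.4, -134.6, 131.0]
eef_rot: [[0.995, -0.103, 0.0], [-0.103, -0.995, -0.0], [0.0, 0.0, -1.0]]
force: [-0.7, 1.3, 4.9]
width: 39.4
finger_force: 20.0
```

```bash
python3 st.py
```

```text
19.55 [ 521.4 -134.6  131. ] phi -5.9 F [-0.7  1.3  4.9] T [ 0.23 -0.06  0.63] w 39.4 20.0 q [-0.46  0.66  1.78 -0.    0.7   1.21]
```

Torque jumped to 0.65 N m after about 118° (2.06 rad, within the stated range) and then saturated: bottomed, tool at φ = −5.9°. Saving a picture for the numbers, then backing off 90°.

```bash
python3 - <<'E'
from h import *
snap('wrist','w11'); 
E
python3 st.py
```

```text
19.6 [ 521.3 -134.6  131. ] phi -6.03 F [-0.8  1.2  5.1] T [0.19 0.18 0.45] w 39.5 20.0 q [-0.46  0.66  1.78 -0.    0.7   1.22]
```

Emit:
move_arm(rows=[{"tx": 0,"ty": 0,"tz": 0.0003,"ax": 0,"ay": 0,"az": 8},{"tx": 0,"ty": 0,"tz": 0.0002,"ax": 0,"ay": 0,"az": 8},{"tx": 0,"ty": 0,"tz": 0.0002,"ax": 0,"ay": 0,"az": 8},{"tx": 0,"ty": 0,"tz": 0.0003,"ax": 0,"ay": 0,"az": 8},{"tx": 0,"ty": 0,"tz": 0.0002,"ax": 0,"ay": 0,"az": 8},{"tx": 0,"ty": 0,"tz": 0.0002,"ax": 0,"ay": 0,"az": 8},{"tx": 0,"ty": 0,"tz": 0.0002,"ax": 0,"ay": 0,"az": 8},{"tx": 0,"ty": 0,"tz": 0.0002,"ax": 0,"ay": 0,"az": 8}])

```text
t: 20.4
ee_pos: [521.3, -134.7, 132.8]
eef_rot: [[0.524, 0.852, 0.0], [0.852, -0.524, 0.001], [0.001, -0.0, -1.0]]
force: [-1.1, 1.3, 5.4]
width: 39.1
finger_force: 20.0
```

Emit:
move_arm(rows=[{"tx": 0,"ty": 0,"tz": 0.0002,"ax": 0,"ay": 0,"az": 8},{"tx": 0,"ty": 0,"tz": 0.0002,"ax": 0,"ay": 0,"az": 8},{"tx": 0,"ty": 0,"tz": 0.0002,"ax": 0,"ay": 0,"az": 6},{"tx": 0,"ty": 0,"tz": 0.0002,"ax": 0,"ay": 0,"az": 4},{"tx": 0,"ty": 0,"tz": 0,"ax": 0,"ay": 0,"az": 0},{"tx": 0,"ty": 0,"tz": 0,"ax": 0,"ay": 0,"az": 0},{"tx": 0,"ty": 0,"tz": 0,"ax": 0,"ay": 0,"az": 0}])

```text
t: 21.1
ee_pos: [521.3, -134.7, 133.5]
eef_rot: [[0.104, 0.995, 0.0], [0.995, -0.104, 0.001], [0.001, -0.0, -1.0]]
force: [-1.4, 1.1, 5.8]
width: 39.2
finger_force: 20.0
```

```bash
python3 st.py; python3 - <<'E'
from h import *
snap('wrist','w12'); snap('scene','s12'); snap('top','t12')
for n in('w8','w10','w11','w12'):
    c=load(n); im=c['color']; h=cv2.cvtColor(im,cv2.COLOR_RGB2HSV)
    if n!='w8':
        print(n)
        for r in range(214,292,3): print(r,''.join('G' if (15<a[0]<32 and a[1]>140 and a[2]>90) else ('W' if a[1]<70 and a[2]>150 else ('w' if a[1]<90 and a[2]>110 else '.')) for a in h[r,270:380]))
E
```

```text
21.1 [ 521.3 -134.7  133.5] phi 84.02 F [-1.4  1.1  5.8] T [0.24 0.13 0.07] w 39.2 20.0 q [-0.46  0.65  1.78  0.    0.71 -0.36]
w10
214 wwwwwwwwwwwwwwwwwwwwwwwwwwwwwwWWWWWWWWWWWWWWWWWwWWWWWWWWWWWWWWWWWWWWWWWWWWWWWWWWWWWWWWWWWWWWWWWWWWWWWWWWWWWWWW
217 wwwwwwwwwwwwwwwwwwwwwwwwwWWWWWWWWWWWWWWWWWWWWWWWWWWWWWWWWWWWWWWWWWWWWWWWWWWWWWWWWWWWWWWWWWWWWWWWWWWWWWWWWWWWWW
220 wwwwwwwwwwwwwwwwwwwwwWWWWWWWWWWWWWWWWWWWWWWWWWWWWWWWWWWWWWWWWWWWWWWWWWWWWWWWWWWWWWWWWWWWWWWWWWWWWWWWWWWWWWWWWW
223 wwwwwwwwwwwwwwwwwwWWWWWWWWWWWWWWWWWWWWWWWWWWWWWWWWWWWWWWWWWWWWWWWWWWWWWWWWWWWWWWWWWWWWWWWWWWWWWWWWWWWWWWWWWWWW
226 wwwwwwwwwwwwwwwwWwWWWWWWWWWWWWWWWWWWWWWWWWWWWWWWWWWWWWWWWWWWWWWWWWWWWWWWWWWWWWWWWWWWWWWWWWWWWWWWWWWWWWWWWWWWWW
229 wwwwwwwwwwwwwwWwwWWWWWWWWWWWWWWWWWWWWWWWWWww.....................wWWWWWWWWWWWWWWWWWWWWWWWWWWWWWWWWWWWWWWWWWWWW
232 wwwwwwwwwwwwWwwWWWWWWWWWWWWWWWWWWww....wwwwwwwwwwwwwwwwwwwwwwwwwwWWWww..wWWWWWWWWWWWWWWWWWWWWWWWWWWWWWWWWWWWWW
235 wwwwwwwwwwwwWWWWWWWWWWWWWWWWw..wwwwwwwwwwwwwwwwwwwwwwwwwwwwwwwwwwwwwwWWWWWWWWwwWWWWWWWWWWWWWWWWWWWWWWWWWWWWWWW
238 wwwwwwwwwwWWWWWWWWWWWWWWw..wwwwwwwwwwwwwwwww
[... 7309 characters left out ...]
..........
274 ...............GGGGGGGGGGGGGGGGGGGGGGGGGGGGGGGGGGGGGWWWWWwGGGGGGGGGGGGGGGGGGGGGGGGGGGGGGGGGG..................
277 ..............GGGGGGGGGGGGGGGGGGGGGGGGGGGGGGGGGGGGGGWWWWWwGGGGGGGGGGGGGGGGGGGGGGGGGGGGGGGGGGG.................
280 ..............GGGGGGGGGGGGGGGGGGGGGGGGGGGGGGGGGGGGGGWWWWWwGGGGGGGGGGGGGGGGGGGGGGGGGGGGGGGGGGGG................
283 .............GGGGGGGGGGGGGGGGGGGGGGGGGGGGGGGGGGGGGGGWWWWW.GGGGGGGGGGGGGGGGGGGGGGGGGGGGGGGGGGGGG...............
286 ...........GGGGGGGGGGGGGGGGGGGGGGGGGGGGGGGGGGGGGGGG.WWWWW.GGGGGGGGGGGGGGGGGGGGGGGGGGGGGGGGGGGGGG..............
289 ............GGGGGGGGGGGGGGGGGGGGGGGGGGGGGGGGGwWwwwwwwwwwwwwwww.GGGGGGGGGGGGGGGGGGGGGGGGGGGGGGGGGG.............
```

The mark stays put in the gripper frame between the bottomed and final pictures (col. 323.5 vs. 324), so the nut followed the full 90° back-off. The fingers still grip it at 20 N, with about 0.07 N m of residual torque. Handing in.

```bash
python3 -c "
from cell import finish_job
print(finish_job())"
```

```text
the job is handed in; nothing more can be done
None
```

I handed in the job at about 21 s, after the sensor block was seated and the lever swung shut against its stop; the nut was bottomed, backed off a quarter turn (90.0° of tool turn, with no visible slip), and is still gripped at 20 N.

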